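# Clear the press deck and take off a cap of unknown thread hand

## Task

Sweep the three brass chips off the press deck into the trough along its edge with the scraper block, not with the fingers, and stand the block back upright on the bench, so that nothing can fall into the mould. Then unscrew the wing cap from the mould neck - nobody remembers whether its thread is right- or left-handed, so try both ways - and finish holding the cap in the gripper, upright and still, about 5 cm clear above the open neck: do not put it down or let go. Leave the tip box, the jar and the black specimen mount where they stand.

Things in the scene. Friction and masses are not known exactly. Their poses are not given: they have to be found in the camera images.
- deck: dark steel deck plate of a specimen press, fixed on the bench: 200 (own x) x 190 (own y) mm, top 20 mm above the bench. Origin: centre of the plate at bench height; own z up. The mould neck rises from it at own x +55, y 0 mm. A white heater housing 60 x 75 mm, 52 mm high, is fixed beyond it, centre at own x +130, y 0 mm
- trough (a point): centre of the floor of the open aluminium chip trough fixed along the deck's whole -y edge (deck x 0, y -125 mm): inside 60 mm wide (deck y -95 to -155 mm), 192 mm long; floor 3 mm above the bench, 17 mm below the plate's top; outer wall 25 mm high, end walls 18 mm
- neck_top (a point): centre of the top face of the fixed round steel mould neck, 56 mm above the bench; the neck is 41 mm over its thread and rises 36 mm from the plate. The thread is right- or left-handed at random and it cannot be seen which: find out by trying. Right-handed loosens anticlockwise seen from above
- cap: aluminium wing cap on the mould neck, 170 g: round skirt 54 mm diameter, 34 mm high, bar handle on top. Origin: centre of the skirt's lower rim (seated: 30 mm above the bench), own z up. Coarse thread, turns easily: loosening, it turns 65 degrees to a stop without rising, and lifts straight off from 55 degrees on; the wrong way it stops within 8 degrees. Skirt overlaps neck by 26 mm
- cap_bar (a point): centre of the top of the cap's upright bar handle, 66 mm above the cap's origin. Bar 50 long (cap x) x 14 wide (cap y) x 32 mm tall, from 64 to 96 mm above the bench when seated, standing on the skirt's flat top. At the start it lies along the deck's own x within 2 degrees
- scraper: scraper block standing upright on the bench on the deck's +y side, 160 g: grey plastic base 110 (own x) x 30 (own y) x 22 mm high with a pale wooden upright grip on its middle, 50 (own x) x 18 (own y) mm, from 22 to 72 mm above the underside. Origin: centre of the underside; own z up; both long faces are alike
- chip_a: loose brass offcut (chip), a small block 18 x 12 x 8 mm high, 14 g, starting on the deck plate at deck x -65 to -85 mm, deck y -50 to +50 mm. Origin: centre of its underside
- chip_b: loose brass offcut (chip), a small block 16 x 14 x 8 mm high, 14 g, starting on the deck plate at deck x -35 to -55 mm, deck y -50 to +50 mm. Origin: centre of its underside
- chip_c: loose brass offcut (chip), a small block 14 x 14 x 9 mm high, 14 g, starting on the deck plate at deck x -10 to -25 mm, deck y -50 to +50 mm. Origin: centre of its underside
- tip_box: bystander: closed pipette-tip box, orange with a clear top, 85 x 105 x 70 mm, origin under its centre. Leave it alone
- jar: bystander: small closed jar, 52 mm diameter, 65 mm high, origin under its centre. Leave it alone
- mount: bystander: black resin specimen mount, a disc 30 mm diameter, 20 mm high, origin under its centre. Leave it alone
There are look-alikes about, which are no part of the job. Leave any brown or red look-alike of the cap alone.

How it is judged:
By the outcome, as a careful person would: the job done as asked, in the order asked, and still so for the second after the job is handed in, while the arm keeps its last pose, push and grip.
It also fails if it takes over 72 s, if anything falls off the work surface, if the arm or the gripper's body presses on something with over 40 N, if the wrist force passes 120 N, or if a joint passes its speed limit or range.

## Robot

A 6-joint arm with a two-finger parallel gripper is mounted at the origin on the work surface. World frame = base frame: x ahead of the robot, y to its left, z up, the work surface at z = 0. Lengths are in m, angles in rad, forces in N, time in s.
With the tool pointing down it reaches from about 0.25 to 0.775 m from the base axis. Payload 4 kg.
Tool frame: the origin (TCP) lies between the finger pads; the fingertips stand 14 mm ahead of it and the grasp point (between the pads) lies 5 mm behind it (nose_length is the distance from the TCP to the fingertips, in m); z points along the fingers, y is the line along which they close (so a half turn about z gives the same grasp; the last joint's range is limited). The gripper opens to 94 mm and grips with 3 to 60 N. Pads are 16 mm wide; open, the fingers measure 119 mm over their backs; the gripper's body (75 mm by 177 mm) begins 78 mm behind the grasp point.
Start: joints at [1.041, 0.087, 1.371, -0, 1.684, -0.103], TCP at [0.228, 0.501, 0.22] pointing down, gripper open.
Joint ranges: [-3.1, 3.1], [-0.76, 2.03], [0.27, 2.55], [-1.08, 4.22], [0.17, 2.65], [-2.57, 2.57]. Speed limits (rad/s): [2.79, 2.79, 3.14, 3.14, 3.14, 3.14].

## Interface

Orientations are given as [roll, pitch, yaw] about the fixed x, y, z axes, in that order (R = Rz(yaw) Ry(pitch) Rx(roll)).
In Python, from bench import * gives the robot as it stands.
- The arm moves only by the tool move_arm, never from a script. Its argument "steps" is one flat list of numbers, 7 for each row, row after row: the turn, a rotation vector about the world's x, y, z in rad, then the shift along the world's x, y, z in m, then the opening, from 0 (shut) to 1 (fully open). A call has 1 to 12 rows; each row is the pose to reach, as a shift and turn from the pose commanded when the call began; what a row does not reach only later rows make up. A row lasts 1/10 s, in which the tool goes at most 50 mm and 8.59 degrees, less where a joint would pass 70% of its speed; a pose out of reach is approached as far as the arm can. A call with a gripper value outside its range is refused whole. The fingers move at their own pace and stop on an object; the grip force is fixed at half the most. Time passes only in rows, so rows that repeat a pose let the fingers close. It gives the time, the measured TCP pose, the force, the opening and the grip force at its end, in the units of the state.
- get_obs(): the state, without advancing time (a new reading comes with each control period).
- snapshot(name): name is "side" or "top"; returns (picture, depth): 420x560x3 uint8, red, green, blue; 420x560 float32, m along the optical axis (not along the pixel's ray), 0 where there is no reading.
- camera_model(name): a dict with "fx", "fy", "cx", "cy" (pixels), "rvec" (rotation vector, rad) and "tvec" (3), from world to camera coordinates, as OpenCV has them. Camera axes: x right, y down, z forward; pixel columns grow to the right and rows downward; lengths in m; the calibration is good to about 2 mm. A picture is of the moment at which its call begins. camera_model takes no time and is no camera call.
- close_job(): hands the job in; it is judged then, once.
Trained networks look in the newest picture that a camera, given by its name, has taken for a name from the list of things; names that differ only in an ending like _2 or _b are one class to them, and where a whole thing is asked for, a point or a joint stands for the part that bears it (a point fixed in the world has none). Each returns a list of dicts, best first, with "score" (0 to 1); they miss things now and then, are a little off and sometimes report something else, mostly with a low value. They report only what shows in the picture. A call takes as long as a camera call. They do not tell look-alikes from the thing itself.
- silhouettes(camera, target): "pixels" (420x560 bool, what is visible of it) and "uv" ([column, row] in pixels, amid what is visible of it).
- spot_point(camera, target): "uv" ([column, row] in pixels: a listed point, or the origin of a listed thing).
The state is a dict: "time": time; "joint_positions": joint angles; "qvel": joint speeds; "joint_torque": joint torques, N m; "tool_pos": TCP position; "ee_rot": TCP orientation; "wrist_force": force on the tool from outside, world axes, zero at the start; "wrist_torque": the same for the moment, N m; "width": finger opening in m; "finger_force": force on a finger pad.
Only numpy, scipy, OpenCV 4.12 (cv2) and the standard library are available. Lean on these libraries where they do the work, as an engineer would, in place of code of your own. Each camera call takes 0.05 s, during which the arm holds its last target. There are 200 camera calls.

## Working session

There is one attempt and no reset: what is moved stays moved. The work goes in short steps, Python scripts to look and compute and a tool call to move; the robot and the scene stay as the last step left them, time stands still between calls to the robot, and variables do not carry over. Pictures are saved under pics/ and viewed, at most 10 in all, crops included, and the job is handed in when it is done.

Besides the shell and the picture viewer there is one more tool, called after "Request:" as a command line: name --argument value ..., lists and objects as JSON in quotes. move_arm: Moves the arm, as the interface text tells. Its arguments: {"type":"object","properties":{"steps":{"type":"array"}},"required":["steps"]}

```bash
ls; mkdir -p pics
cat > h.py <<'E'
from bench import *
import numpy as np, cv2
def cam(n):
    m=camera_model(n); R=cv2.Rodrigues(np.array(m["rvec"],float))[0]; return m,R,np.array(m["tvec"],float).ravel()
def pix2plane(n,uv,z):
    m,R,t=cam(n); d=R.T@np.array([(uv[0]-m["cx"])/m["fx"],(uv[1]-m["cy"])/m["fy"],1]); o=-R.T@t
    return o+d*(z-o[2])/d[2]
def cloud(n,depth):
    m,R,t=cam(n); v,u=np.indices(depth.shape)
    P=np.stack([(u-m["cx"])/m["fx"]*depth,(v-m["cy"])/m["fy"]*depth,depth],-1)
    return (P-t)@R
E
python3 - <<'E'
from h import *
for n in("top","side"):
    p,d=snapshot(n); cv2.imwrite(f"pics/{n}0.png",p[:,:,::-1]); np.save(f"{n}0.npy",d)
    m,R,t=cam(n); print(n,m["fx"],m["fy"],-R.T@t,R[2])
    C=cloud(n,d)
    for k in["deck","cap","scraper","chip_a","tip_box","jar","mount"]:
        for s in silhouettes(n,k)[:4]:
            P=C[s["pixels"]&(d>0)]; 
            zt=np.percentile(P[:,2],95); T=P[P[:,2]>zt-.006][:,:2].astype(np.float32)
            r=cv2.minAreaRect(T*1000)
            print(k,round(s["score"],2),np.round(s["uv"]),len(P),"zt",round(float(zt),3),"top rect",np.round(r[0]),np.round(r[1]),round(r[2],1))
    for k in["neck_top","cap_bar","trough","deck"]:
        for s in spot_point(n,k)[:3]: print(k,round(s["score"],2),np.round(s["uv"]))
E
```

```text
pics
top 547.0156351162105 547.0156351162105 [ 0.437688   -0.06305123  1.26282632] [ 0.1660228   0.00955182 -0.98607565]
deck 0.57 [266. 242.] 10084 zt 0.05 top rect [668.   4.] [ 75. 132.] 86.2
cap 0.95 [323. 175.] 511 zt 0.067 top rect [ 728. -153.] [49. 15.] 63.3
cap 0.88 [276. 145.] 474 zt 0.067 top rect [806. -53.] [48. 14.] 0.7
cap 0.77 [251. 218.] 512 zt 0.097 top rect [628.   7.] [14. 49.] 85.2
cap 0.64 [255. 279.] 49 zt 0.031 top rect [492.  -4.] [18. 11.] 29.2
scraper 0.65 [166. 238.] 706 zt 0.072 top rect [582. 194.] [19. 49.] 57.0
scraper 0.26 [168. 205.] 144 zt 0.023 top rect [668. 204.] [27. 26.] 46.2
chip_a 0.56 [267. 251.] 41 zt 0.032 top rect [552. -28.] [14. 12.] 1.9
chip_a 0.54 [253. 278.] 26 zt 0.031 top rect [492.  -4.] [13.  9.] 29.1
chip_a 0.46 [258. 264.] 43 zt 0.032 top rect [535. -14.] [16. 12.] 65.0
tip_box 0.94 [360. 257.] 1887 zt 0.073 top rect [ 541. -232.] [ 80. 101.] 13.7
tip_box 0.35 [170. 204.] 129 zt 0.023 top rect [668. 202.] [26. 24.] 1.9
jar 0.88 [205. 186.] 502 zt 0.067 top rect [716. 121.] [42. 45.] 50.8
mount 0.63 [168. 204.] 150 zt 0.023 top 
[... 702 characters left out ...]
r 0.97 [236. 320.] 1799 zt 0.071 top rect [582. 197.] [18. 49.] 56.1
chip_a 0.55 [340. 264.] 67 zt 0.028 top rect [492.  -0.] [16. 14.] 48.3
chip_a 0.51 [314. 248.] 37 zt 0.029 top rect [551. -24.] [11. 12.] 23.9
chip_a 0.5 [268. 234.] 1108 zt 0.095 top rect [629.  10.] [16. 49.] 84.3
tip_box 0.67 [358. 200.] 1955 zt 0.07 top rect [ 542. -230.] [ 81. 104.] 14.0
jar 0.63 [192. 264.] 1229 zt 0.065 top rect [718. 124.] [45. 47.] 63.3
mount 0.65 [184. 314.] 339 zt 0.02 top rect [669. 208.] [28. 26.] 45.9
neck_top 0.59 [313. 247.]
neck_top 0.57 [266. 232.]
cap_bar 0.77 [265. 214.]
cap_bar 0.74 [204. 197.]
cap_bar 0.62 [265. 184.]
trough 0.75 [323. 235.]
deck 0.75 [320. 256.]
deck 0.67 [294. 268.]
```

View pics/top0.png

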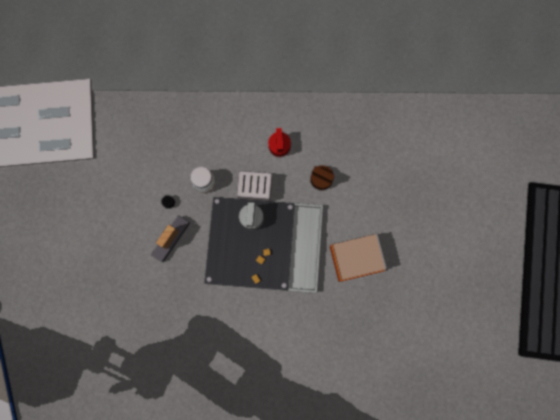

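View pics/side0.png

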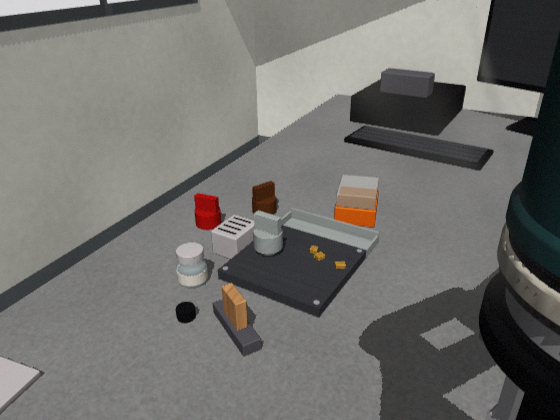

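Run:
```python
from h import *
for n in("top","side"):
    d=np.load(n+"0.npy"); C=cloud(n,d); z=C[...,2]; ok=d>0
    def box(a,b,x0,x1,y0,y1,l):
        k=ok&(z>a)&(z<b)&(C[...,0]>x0)&(C[...,0]<x1)&(C[...,1]>y0)&(C[...,1]<y1)
        r=cv2.minAreaRect((C[k][:,:2]*1000).astype(np.float32)); print(n,l,k.sum(),np.round(r[0],1),np.round(r[1],1),round(r[2],1),"zmed",np.median(C[k][:,2]).round(4))
    box(.016,.023,.45,.69,-.10,.115,"deck")
    box(.048,.056,.66,.75,-.06,.06,"housing")
    box(.09,.102,.58,.68,-.04,.05,"bar")
    box(.066,.078,.53,.64,.15,.24,"grip")
    box(.018,.026,.50,.65,.12,.26,"base")
print(get_obs())
```

```text
top deck 5604 [ 5.735e+02 -3.000e-01] [213.  200.7] 86.1 zmed 0.0193
top housing 736 [702.7   1.9] [74.8 60.4] 85.7 zmed 0.0513
top bar 151 [628.3   7.4] [14.2 49.2] 85.2 zmed 0.0952
top grip 189 [581.9 194.2] [18.9 49.6] 57.0 zmed 0.0707
top base 363 [581.5 193.9] [ 30.2 109.8] 56.9 zmed 0.0212
side deck 6221 [579.8   1.8] [217.1 213.3] 85.8 zmed 0.0191
side housing 636 [703.6   4.9] [77.  61.5] 86.4 zmed 0.0511
side bar 166 [629.2   9.4] [15.4 50.3] 84.3 zmed 0.0946
side grip 313 [582.3 196.8] [18.1 49.2] 56.5 zmed 0.0709
side base 625 [583.2 196.6] [ 30.3 112. ] 57.6 zmed 0.0211
{'time': 1.2, 'joint_positions': array([ 1.04090602e+00,  8.72130405e-02,  1.37069348e+00, -1.67184140e-05,
        1.68358011e+00, -1.03076651e-01]), 'qvel': array([-0.00165965,  0.00060469, -0.00106838, -0.0006453 ,  0.00030172,
        0.00101012]), 'joint_torque': array([-1.60859756e-03, -3.40050209e+01, -3.02590263e+01,  7.15925312e-02,
        2.39021913e-02, -6.13912547e-06]), 'tool_pos': array([0.22769597, 0.50068332, 0.21950206]), 'ee_rot': array([3.14148890e+00, 2.74333830e-05, 2.71477711e+00]), 'wrist_force': array([0.19845876, 0.48124604, 0.18729838]), 'wrist_torque': array([ 0.01440508, -0.01581178,  0.03745028]), 'finger_force': 0.0, 'width': 0.09416571220622391}
```

The top view shows the grey cap at (251,212) on the deck, the chips at (267,252), (260,260) and (255,279), and the trough to the right at (307,248). The scraper is at (168,238), and the red and brown look-alikes lie beyond the deck. The side view agrees. I'll go above the scraper now.

Request:
move_arm --steps '[0,0,-0.149,0.354,-0.305,-0.08,1,0,0,-0.149,0.354,-0.305,-0.08,1,0,0,-0.149,0.354,-0.305,-0.08,1,0,0,-0.149,0.354,-0.305,-0.08,1,0,0,-0.149,0.354,-0.305,-0.08,1,0,0,-0.149,0.354,-0.305,-0.08,1,0,0,-0.149,0.354,-0.305,-0.08,1,0,0,-0.149,0.354,-0.305,-0.08,1,0,0,-0.149,0.354,-0.305,-0.08,1,0,0,-0.149,0.354,-0.305,-0.08,1,0,0,-0.149,0.354,-0.305,-0.08,1,0,0,-0.149,0.354,-0.305,-0.08,1]'

```text
time: 2.4
tool_pos: [0.5815, 0.1956, 0.1391]
ee_rot: [-3.141, -0.001, 2.565]
wrist_force: [0.2, 0.5, 0.2]
width: 0.0943
finger_force: 0.0
```

Request:
move_arm --steps '[0,0,0,0,0,-0.03,1,0,0,0,0,0,-0.06,1,0,0,0,0,0,-0.08,1,0,0,0,0,0,-0.096,1,0,0,0,0,0,-0.096,1,0,0,0,0,0,-0.096,0,0,0,0,0,0,-0.096,0,0,0,0,0,0,-0.096,0,0,0,0,0,0,-0.096,0,0,0,0,0,0,-0.096,0,0,0,0,0,0,-0.096,0,0,0,0,0,0,-0.096,0]'

```text
time: 3.6
tool_pos: [0.5817, 0.1956, 0.0436]
ee_rot: [3.141, 0.0, 2.566]
wrist_force: [0.3, -0.5, 0.9]
width: 0.0412
finger_force: 0.0
```

Request:
move_arm --steps '[0,0,0,0,0,0,0,0,0,0,0,0,0,0,0,0,0,0,0,0,0,0,0,0,0,0,0,0,0,0,0,0,0,0,0,0,0,0,0,0,0,0,0,0,0,0,0,0,0,0,0,0,0,0,0.02,0,0,0,0,0,0,0.05,0,0,0,0,0,0,0.06,0,0,0,0,0,0,0.06,0]'

```text
time: 4.7
tool_pos: [0.5828, 0.1959, 0.1054]
ee_rot: [3.139, 0.003, 2.566]
wrist_force: [-0.2, -0.3, -1.9]
width: 0.018
finger_force: 30.0
```

Request:
move_arm --steps '[0,0,0.13,-0.012,-0.035,0,0,0,0,0.26,-0.025,-0.07,0,0,0,0,0.39,-0.038,-0.105,0,0,0,0,0.506,-0.051,-0.135,0,0,0,0,0.506,-0.051,-0.145,0,0,0,0,0.506,-0.051,-0.145,0,0,0,0,0.506,-0.051,-0.145,-0.015,0,0,0,0.506,-0.051,-0.145,-0.028,0,0,0,0.506,-0.051,-0.145,-0.034,0,0,0,0.506,-0.051,-0.145,-0.036,0,0,0,0.506,-0.051,-0.145,-0.038,0,0,0,0.506,-0.051,-0.145,-0.038,0]'

```text
time: 5.9
tool_pos: [0.5309, 0.051, 0.0656]
ee_rot: [3.141, 0.0, 3.072]
wrist_force: [0.4, -0.1, -2.5]
width: 0.0179
finger_force: 30.0
```

Run:
```python
from h import *
p,d=snapshot("side"); cv2.imwrite("pics/side1.png",cv2.resize(p[180:340,180:400,::-1],None,fx=3.5,fy=3.5))
o=get_obs(); print(o["tool_pos"],o["ee_rot"],o["wrist_force"])
```

```text
[0.53102716 0.05086146 0.06587802] [3.14142278e+00 7.25910612e-04 3.07195932e+00] [ 0.2843788   0.0146621  -1.74234892]
```

View pics/side1.png

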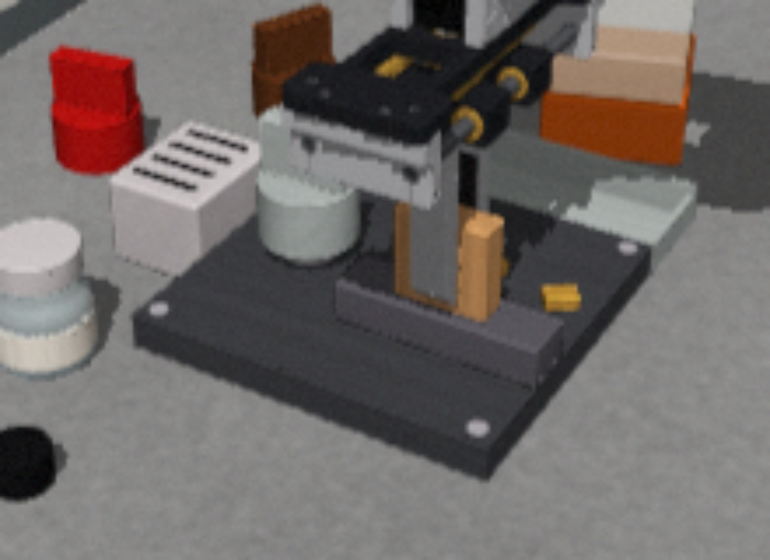

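The block sits just above the deck, aligned with it, with the chips ahead of it on the trough side (one visible at 562,297). Sweeping now.

Request:
move_arm --steps '[0,0,0,-0.001,-0.012,0,0,0,0,0,-0.002,-0.024,0,0,0,0,0,-0.003,-0.036,0,0,0,0,0,-0.003,-0.048,0,0,0,0,0,-0.004,-0.06,0,0,0,0,0,-0.005,-0.072,0,0,0,0,0,-0.006,-0.084,0,0,0,0,0,-0.007,-0.096,0,0,0,0,0,-0.008,-0.108,0,0,0,0,0,-0.008,-0.12,0,0,0,0,0,-0.009,-0.132,0,0,0,0,0,-0.009,-0.132,0,0]'

```text
time: 7.15
tool_pos: [0.5216, -0.083, 0.0655]
ee_rot: [-3.141, -0.0, 3.07]
wrist_force: [0.7, -0.0, -0.9]
width: 0.0177
finger_force: 30.0
```

Request:
move_arm --steps '[0,0,0,0,0,0.02,0,0,0,0,0,0,0.04,0,0,0,0,0.003,0.04,0.04,0,0,0,0,0.006,0.08,0.04,0,0,0,0,0.009,0.13,0.04,0,0,0,0,0.009,0.13,0.04,0]'

```text
time: 7.75
tool_pos: [0.5304, 0.0545, 0.1056]
ee_rot: [3.138, -0.0, 3.079]
wrist_force: [-0.1, -0.8, -1.8]
width: 0.018
finger_force: 30.0
```

Run:
```python
from h import *
p,d=snapshot("side"); q,e=snapshot("top")
cv2.imwrite("pics/s2.png",np.hstack([cv2.resize(p[180:340,220:400,::-1],(450,400)),cv2.resize(q[190:310,200:305+30,::-1],(350,400))]))
for n in("top","side"):
  for s in silhouettes(n,"chip_a"): print(n,round(s["score"],2),np.round(s["uv"]),pix2plane(n,s["uv"],.011).round(3))
```

```text
top 0.63 [302. 268.] [ 0.518 -0.108  0.011]
top 0.49 [297. 287.] [ 0.474 -0.097  0.011]
top 0.25 [279. 233.] [ 0.598 -0.056  0.011]
side 0.72 [312. 250.] [ 0.563 -0.043  0.011]
```

View pics/s2.png

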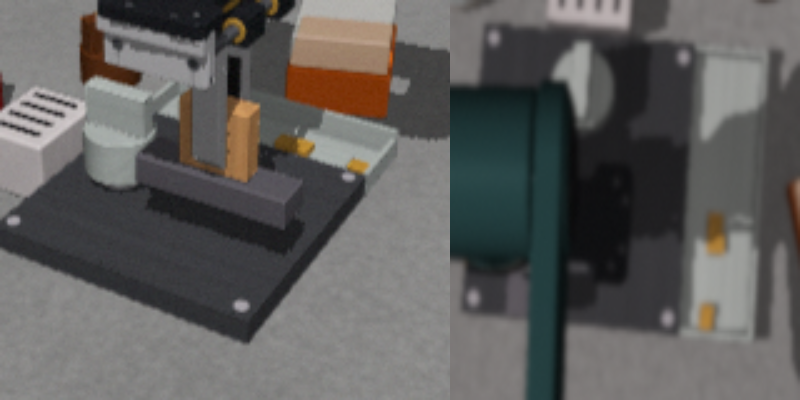

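The chips are in the trough: two together at (717,235) in the crop and one at (707,317). I'll return the block.

Request:
move_arm --steps '[0,0,-0.13,0.012,0.035,0,0,0,0,-0.26,0.025,0.07,0,0,0,0,-0.39,0.038,0.105,0,0,0,0,-0.506,0.051,0.137,0,0,0,0,-0.506,0.051,0.147,0,0,0,0,-0.506,0.051,0.147,0,0,0,0,-0.506,0.051,0.147,-0.03,0,0,0,-0.506,0.051,0.147,-0.05,0,0,0,-0.506,0.051,0.147,-0.058,0,0,0,-0.506,0.051,0.147,-0.06,0,0,0,-0.506,0.051,0.147,-0.061,0,0,0,-0.506,0.051,0.147,-0.061,0]'

```text
time: 9.15
tool_pos: [0.5826, 0.1953, 0.0459]
ee_rot: [3.14, 0.002, 2.565]
wrist_force: [0.3, -0.4, -1.2]
width: 0.0177
finger_force: 30.0
```

Request:
move_arm --steps '[0,0,0,0,0,-0.001,0,0,0,0,0,0,-0.0015,0,0,0,0,0,0,-0.002,0,0,0,0,0,0,-0.002,0,0,0,0,0,0,-0.002,0]'

```text
time: 9.65
tool_pos: [0.5822, 0.1958, 0.0436]
ee_rot: [3.141, 0.001, 2.566]
wrist_force: [0.2, -0.3, 3.9]
width: 0.0182
finger_force: 30.0
```

Now touching the bench: open and rise.

Request:
move_arm --steps '[0,0,0,0,0,0,0.4,0,0,0,0,0,0,0.4,0,0,0,0,0,0,0.4,0,0,0,0,0,0,0.4,0,0,0,0,0,0,0.4,0,0,0,0,0,0,0.5,0,0,0,0,0,0.02,0.5,0,0,0,0,0,0.05,0.6,0,0,0,0,0,0.1,0.7,0,0,0,0,0,0.11,0.7,0,0,0,0,0,0.11,0.7]'

```text
time: 10.75
tool_pos: [0.5834, 0.1961, 0.1561]
ee_rot: [3.136, 0.005, 2.566]
wrist_force: [0.2, 0.4, 0.4]
width: 0.0659
finger_force: 0.0
```

Request:
move_arm --steps '[0,0,0.13,0.012,-0.045,0,0.6,0,0,0.26,0.024,-0.09,0,0.6,0,0,0.39,0.036,-0.135,0,0.6,0,0,0.489,0.0465,-0.18,0,0.6,0,0,0.489,0.0465,-0.187,0,0.6,0,0,0.489,0.0465,-0.187,0,0.6,0,0,0.489,0.0465,-0.187,0,0.6]'

```text
time: 11.45
tool_pos: [0.6273, 0.0097, 0.1508]
ee_rot: [3.141, -0.003, 3.055]
wrist_force: [0.1, 0.3, 0.2]
width: 0.0567
finger_force: 0.0
```

Run:
```python
from h import *
p,d=snapshot("side"); q,e=snapshot("top")
cv2.imwrite("pics/s3.png",np.hstack([cv2.resize(p[150:350,170:395,::-1],(450,400)),cv2.resize(q[190:310,150:335,::-1],(350,227)) if 0 else cv2.resize(q[200:300,235:322,::-1],(350,400))]))
o=get_obs(); print(o["tool_pos"],o["ee_rot"],o["joint_positions"])
for n,dd in(("top",e),("side",d)):
  C=cloud(n,dd)
  for lo,hi,x0,x1,y0,y1 in((.066,.078,.53,.64,.15,.24),(.09,.102,.6,.66,-.03,.04)):
    k=(dd>0)&(C[...,2]>lo)&(C[...,2]<hi)&(C[...,0]>x0)&(C[...,0]<x1)&(C[...,1]>y0)&(C[...,1]<y1)
    if k.sum()>5: print(n,k.sum(),cv2.minAreaRect((C[k][:,:2]*1000).astype(np.float32)))
  for s in silhouettes(n,"chip_a"): print(n,round(s["score"],2),np.round(s["uv"]),pix2plane(n,s["uv"],.009).round(3))
```

```text
[0.62764759 0.01046676 0.15178506] [ 3.14094379e+00 -1.27334311e-03  3.05657032e+00] [-7.39703999e-02  2.81576801e-01  1.27882204e+00  6.62945416e-04
  1.58245990e+00 -1.55973667e+00]
top 189 ((580.9959716796875, 192.5743408203125), (18.311391830444336, 49.439598083496094), 57.01462936401367)
top 54 ((612.5254516601562, 8.877568244934082), (13.498388290405273, 18.015207290649414), 86.48360443115234)
top 0.54 [300. 265.] [ 0.526 -0.104  0.009]
side 313 ((581.5660400390625, 194.947998046875), (18.660598754882812, 50.895267486572266), 57.73283767700195)
side 164 ((628.4337768554688, 9.696915626525879), (16.02513885498047, 50.852020263671875), 83.38383483886719)
side 0.56 [341. 240.] [ 0.528 -0.103  0.009]
side 0.38 [334. 234.] [ 0.547 -0.116  0.009]
```

View pics/s3.png

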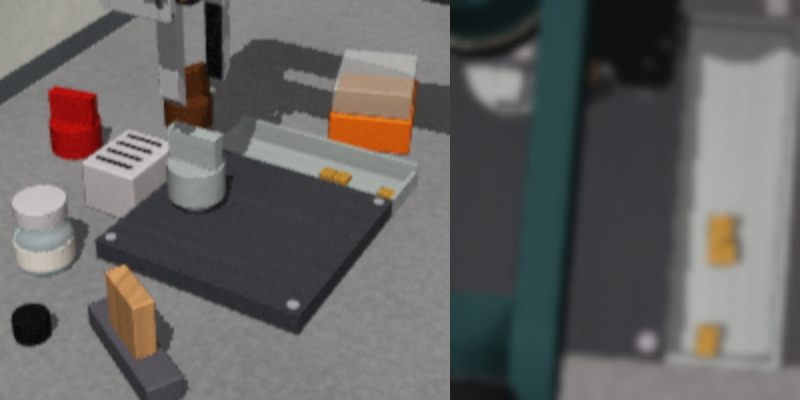

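All three chips lie in the trough (side view around (335,176) and (386,192)) and the scraper stands upright at its old place. Grasping the bar.

Request:
move_arm --steps '[0,0,0,0.001,-0.002,-0.03,0.6,0,0,0,0.001,-0.002,-0.055,0.6,0,0,0,0.001,-0.002,-0.07,0.6,0,0,0,0.001,-0.002,-0.07,0,0,0,0,0.001,-0.002,-0.07,0,0,0,0,0.001,-0.002,-0.07,0,0,0,0,0.001,-0.002,-0.07,0,0,0,0,0.001,-0.002,-0.07,0,0,0,0,0.001,-0.002,-0.07,0,0,0,0,0.001,-0.002,-0.07,0,0,0,0,0.001,-0.002,-0.07,0,0,0,0,0.001,-0.002,-0.07,0]'

```text
time: 12.85
tool_pos: [0.6299, 0.0081, 0.0837]
ee_rot: [3.139, 0.002, 3.055]
wrist_force: [0.6, 5.1, 4.6]
width: 0.0137
finger_force: 30.0
```

Request:
move_arm --steps '[0,0,0.07,0,0,0,0,0,0,0.14,0,0,0,0,0,0,0.21,0,0,0,0,0,0,0.21,0,0,0,0]'

```text
time: 13.25
tool_pos: [0.6303, 0.0083, 0.0837]
ee_rot: [3.139, 0.004, -3.019]
wrist_force: [-0.0, 5.9, 3.8]
width: 0.0144
finger_force: 31.2
```

Run:
```python
from h import *
o=get_obs(); print({k:np.round(o[k],3) for k in("tool_pos","ee_rot","wrist_force","wrist_torque","width","joint_positions")})
```

```text
{'tool_pos': array([0.63 , 0.008, 0.084]), 'ee_rot': array([ 3.139,  0.004, -3.019]), 'wrist_force': array([-1.000e-03,  5.857e+00,  3.760e+00]), 'wrist_torque': array([ 1.311, -0.243, -0.693]), 'width': np.float64(0.014), 'joint_positions': array([-0.079,  0.322,  1.366,  0.004,  1.451, -1.773])}
```

The moment of -0.69 N m and the wider opening suggest a stop. Trying clockwise.

Request:
move_arm --steps '[0,0,-0.07,0,0,0,0,0,0,-0.14,0,0,0,0,0,0,-0.21,0,0,0,0,0,0,-0.28,0,0,0,0,0,0,-0.35,0,0,0,0,0,0,-0.42,0,0,0,0,0,0,-0.49,0,0,0,0,0,0,-0.49,0,0,0,0]'

```text
time: 14.05
tool_pos: [0.6294, 0.0081, 0.0837]
ee_rot: [3.139, 0.0, 2.774]
wrist_force: [-0.7, 5.4, 4.6]
width: 0.0136
finger_force: 29.9
```

Run:
```python
from h import *
o=get_obs(); print({k:np.round(o[k],3) for k in("tool_pos","ee_rot","wrist_force","wrist_torque","width","joint_positions")})
d=snapshot("side")[1]; C=cloud("side",d)
k=(d>0)&(C[...,2]>.09)&(C[...,2]<.1)&(C[...,0]>.59)&(C[...,0]<.67)&(C[...,1]>-.03)&(C[...,1]<.05)
print(k.sum(),cv2.minAreaRect((C[k][:,:2]*1000).astype(np.float32)))
```

```text
{'tool_pos': array([0.629, 0.008, 0.084]), 'ee_rot': array([3.139, 0.   , 2.774]), 'wrist_force': array([-0.67 ,  5.393,  4.636]), 'wrist_torque': array([ 1.087,  0.191, -0.034]), 'width': np.float64(0.014), 'joint_positions': array([-0.078,  0.322,  1.366,  0.002,  1.453, -1.282])}
169 ((625.0232543945312, 12.45185661315918), (39.29353713989258, 34.04185485839844), 25.153072357177734)
```

Clockwise turns freely with almost no moment, so the thread is left-handed. Continuing to about 61°.

Request:
move_arm --steps '[0,0,-0.1,0,0,0,0,0,0,-0.2,0,0,0,0,0,0,-0.3,0,0,0,0,0,0,-0.4,0,0,0,0,0,0,-0.5,0,0,0,0,0,0,-0.6,0,0,0,0,0,0,-0.7,0,0,0,0,0,0,-0.78,0,0,0,0,0,0,-0.78,0,0,0,0,0,0,-0.78,0,0,0,0]'

```text
time: 15.1
tool_pos: [0.6299, 0.0081, 0.0837]
ee_rot: [3.138, -0.001, 1.995]
wrist_force: [0.2, 6.4, 3.8]
width: 0.0138
finger_force: 29.9
```

Run:
```python
from h import *
o=get_obs(); print({k:np.round(o[k],3) for k in("tool_pos","ee_rot","wrist_force","wrist_torque","width","joint_positions")})
```

```text
{'tool_pos': array([0.63 , 0.008, 0.084]), 'ee_rot': array([ 3.138e+00, -1.000e-03,  1.995e+00]), 'wrist_force': array([0.172, 6.4  , 3.774]), 'wrist_torque': array([ 1.162, -0.013, -0.005]), 'width': np.float64(0.014), 'joint_positions': array([-0.078,  0.322,  1.366,  0.003,  1.452, -0.503])}
```

Request:
move_arm --steps '[0,0,0,0,0.001,0,0,0,0,0,0,0.001,0.003,0,0,0,0,0,0.001,0.006,0,0,0,0,0,0.001,0.01,0,0,0,0,0,0.001,0.01,0]'

```text
time: 15.6
tool_pos: [0.6294, 0.0085, 0.0912]
ee_rot: [3.141, -0.002, 1.995]
wrist_force: [3.0, 4.6, -1.7]
width: 0.0141
finger_force: 29.9
```

Request:
move_arm --steps '[0,0,0,0,0,0.006,0,0,0,0,0,0,0.012,0,0,0,0,0,0,0.018,0,0,0,0,0,0,0.024,0,0,0,0,0,0,0.032,0,0,0,0,0,0,0.045,0,0,0,0,0,0,0.058,0,0,0,0,0,0,0.066,0,0,0,0,0,0,0.069,0,0,0,0,0,0,0.069,0,0,0,0,0,0,0.069,0]'

```text
time: 16.7
tool_pos: [0.6289, 0.0077, 0.161]
ee_rot: [-3.141, -0.0, 1.995]
wrist_force: [-0.1, -0.4, -1.8]
width: 0.014
finger_force: 29.9
```

Run:
```python
from h import *
o=get_obs(); print({k:np.round(o[k],4) for k in("time","tool_pos","ee_rot","wrist_force","width","qvel")})
p,d=snapshot("side"); cv2.imwrite("pics/s4.png",cv2.resize(p[150:350,170:395,::-1],(675,600)))
C=cloud("side",d)
for s in silhouettes("side","cap")[:3]:
    P=C[s["pixels"]&(d>0)]; print(s["uv"],P.mean(0).round(3),np.percentile(P[:,2],[2,98]).round(3))
```

```text
{'time': np.float64(16.7), 'tool_pos': array([0.6289, 0.0077, 0.161 ]), 'ee_rot': array([-3.1408e+00, -4.0000e-04,  1.9948e+00]), 'wrist_force': array([-0.1235, -0.3688, -1.7692]), 'width': np.float64(0.014), 'qvel': array([0.001 , 0.0074, 0.0085, 0.0001, 0.0003, 0.0007])}
[206.5, 209.9] [ 0.801 -0.042  0.036] [0.004 0.066]
[268.6, 200.2] [0.62  0.02  0.135] [0.108 0.173]
[253.1, 212.0] [ 0.729 -0.113  0.03 ] [0.001 0.11 ]
```

View pics/s4.png

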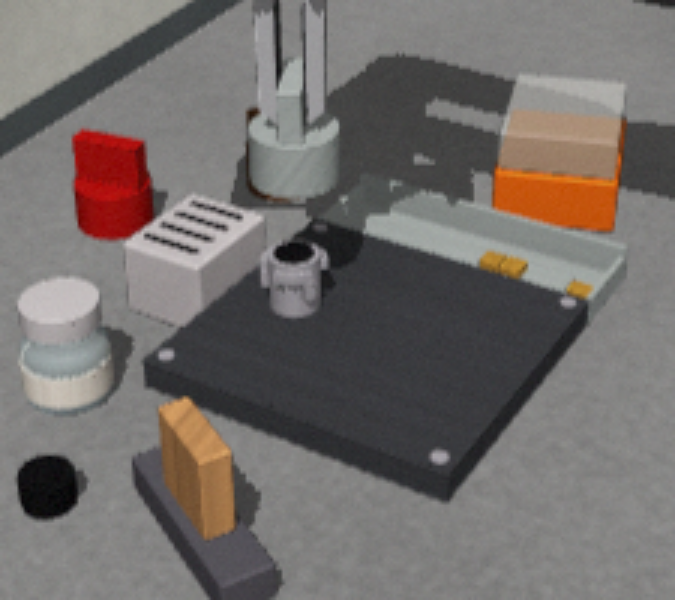

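The cap hangs upright at (293,155) with its rim about 51 mm above the open neck (295,275). The scraper is upright and the chips are in the trough. I'll let it settle, then hand in.

Request:
move_arm --steps '[0,0,0,0,0,0,0,0,0,0,0,0,0,0,0,0,0,0,0,0,0,0,0,0,0,0,0,0,0,0,0,0,0,0,0]'

```text
time: 17.3
tool_pos: [0.6292, 0.0077, 0.1615]
ee_rot: [3.141, 0.0, 1.995]
wrist_force: [0.4, 0.5, -1.0]
width: 0.0138
finger_force: 29.9
```

```bash
python3 -c "
from bench import *
o=get_obs(); print(o['tool_pos'],o['width']); print(close_job())"
```

```text
[0.62919949 0.00768207 0.1615146 ] 0.013753167120685557
the job is handed in; nothing more can be done
None
```

The job is handed in: all three chips are in the trough, the scraper stands upright on the bench, and the cap, which has a left-handed thread, is held still about 5 cm above the open neck.

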